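# Cap the tubes, then show the witness disc to the bench camera

## Robot

A 6-joint arm with a two-finger parallel gripper is mounted at the origin on the work surface. World frame = base frame: x ahead of the robot, y to its left, z up, the work surface at z = 0. Lengths are in mm, angles in rad, forces in N, time in s.
With the tool pointing down it reaches from about 300 to 775 mm from the base axis. Payload 14.6 kg.
Tool frame: the origin (TCP) lies between the finger pads; the fingertips stand 19 mm ahead of it and the grasp point (between the pads) is the TCP; z points along the fingers, y is the line along which they close (so a half turn about z gives the same grasp; the last joint's range is limited). The gripper opens to 94 mm and grips with 3 to 60 N. Pads are 16 mm wide; open, the fingers measure 119 mm over their backs; the gripper's body (75 mm by 177 mm) begins 78 mm behind the grasp point.
Start: joints at [-1.345, 0.3, 1.521, -0, 1.321, -0.067], TCP at [158.742, -526.584, 224.446] pointing down, gripper open.
Joint ranges: [-3.03, 3.03], [-0.79, 2.21], [0.23, 2.52], [-1.04, 4.18], [0, 3.07], [-2.55, 2.55]. Speed limits (rad/s): [2.22, 2.22, 2.57, 3.14, 3.14, 3.14].

## Interface

Orientations are given as [roll, pitch, yaw] about the fixed x, y, z axes, in that order (R = Rz(yaw) Ry(pitch) Rx(roll)).
In Python, from cell import monitor, imaging, job, find_in, trace gives the robot as it stands. The module is installed in compiled form; this text tells all that it offers.
- The arm moves only by the tool arm_command, never from a script. Its argument "steps" is a list of rows, each a list of 5 numbers: the opening, from 0 (shut) to 1 (fully open), then the shift along the tool's x, y, z in mm, then the turn about the tool's z in degrees. In form: [[gripper, dx, dy, dz, turn], ...]. A call has 1 to 20 rows; each row is the pose to reach, as a shift and turn from the pose commanded when the call began, along the tool's axes at that moment; what a row does not reach only later rows make up. A row lasts 1/8 s, in which the tool goes at most 62.5 mm and 10.7 degrees, less where a joint would pass 70% of its speed; a pose out of reach is approached as far as the arm can. A call with a gripper value outside its range is refused whole. The fingers move at their own pace and stop on an object; "force" is the grip in N (left out, the last holds). Time passes only in rows, so rows that repeat a pose let the fingers close. It gives the time, the measured TCP pose, the force, the opening and the grip force at its end, in the units of the state.
- monitor.read_state(): the state, without advancing time (a new reading comes with each control period).
- imaging.camera(name): name is "scene" or "top"; returns a dict with "img" (400x640x3 uint8, red, green, blue), "mtx" (3x3 intrinsics, pixels), "view" (4x4, takes a point from world to camera coordinates). Camera axes: x right, y down, z forward; pixel columns grow to the right and rows downward; lengths in mm; the calibration is good to about 2 mm. A picture is of the moment at which its call begins. There is no depth.
- job.sign_off(): hands the job in; it is judged then, once.
Trained networks look in a picture, given as the dict that the camera call returned (one of the last four; its "shot" number tells which), for a name from the list of things; names that differ only in an ending like _2 or _b are one class to them, and where a whole thing is asked for, a point or a joint stands for the part that bears it (a point fixed in the world has none). Each returns a list of dicts, best first, with "p" (0 to 1); they miss things now and then, are a little off and sometimes report something else, mostly with a low value. They report only what shows in the picture. A call takes as long as a camera call.
- find_in(picture, target): "rect" ([centre column, centre row, width, height] in pixels, round what is visible of it).
- trace(picture, target): "region" (400x640 bool, what is visible of it) and "rect" ([centre column, centre row, width, height] in pixels, round what is visible of it).
The state is a dict: "clock": time; "joints": joint angles; "qd": joint speeds; "effort": joint torques, N m; "eef_pos": TCP position; "eef_rot": TCP orientation; "wrist_force": force on the tool from outside, world axes, zero at the start; "moment": the same for the moment, N m; "finger_gap": finger opening in mm; "finger_force": force on a finger pad.
Only numpy, scipy, OpenCV 4.12 (cv2) and the standard library are available. Lean on these libraries where they do the work, as an engineer would, in place of code of your own. Each camera call takes 0.05 s, during which the arm holds its last target. There are 200 camera calls.

## Task

Swing the capping press's lever down to its stop and let it spring fully back up; then take the upright pin of the sprung inspection mirror with the gripper's fingers and turn the mirror until the bench camera, looking into it, sees the round witness disc on the press's side in the middle of the mirror. Finish while still holding the mirror steady at that angle with the fingers, as it springs back if let go. Leave the other things on the bench where they are.

Things in the scene. Friction and masses are not known exactly. Their poses are not given: they have to be found in the camera images.
- press: hand capping press, bolted down (grey foot 240 x 160 x 20 mm, white column 100 mm wide, about 200 mm high, at its rear, flat aluminium platen over a tray of tubes). Origin: centre of the foot's underside; x points from its front (robot side, where the lever points) to its rear, y to its left, z up
- lever (a joint): press lever: 0 = sprung fully up (leaning to the front, 35 degrees above level), 0.75 rad = at its stop fully down (8 degrees below level). A spring returns it; holding it at the stop takes about 10 N down at the bar
- lever_bar (a point): centre of the lever's cross bar, a black round bar 20 mm across and 80 mm long, parallel to the press's y, 170 mm from the hinge; centre 268 mm above the bench when up, 146 mm when down, and 29 mm further to the front. Moves with the lever
- lever_hinge (a point): the lever's hinge axis (parallel to the press's y), 170 mm above the bench, 70 mm behind the press's origin
- disc (a point): centre of the outer face of the witness disc: a flat aluminium disc 40 mm across with a dark ring, standing out on a stem from the press's right side (85 mm behind and 110 mm to the right of the press's origin), facing right (the press's -y), centre 120 mm above the bench; fixed to the press
- viewer: inspection viewer, bolted down: a dark steel foot 300 x 100 x 12 mm with the mirror's pivot near one end and a small black bench camera on a post near the other. Origin: underside of the foot, on the mirror's pivot axis; x points along the foot from the pivot to the camera, y to the left of that, z up
- lens (a point): centre of the bench camera's lens, 155 mm from the pivot axis along the viewer's x, 120 mm above the bench; the camera always looks level straight at the mirror's centre. Camera top is 143 mm above the bench
- mirror: flat mirror 64 x 64 mm in a 74 mm black frame on an upright pivot. Origin: centre of the glass, on the pivot axis, 120 mm above the bench; x is the glass's outward normal. A spring (1 to 5 N at the pin) keeps it facing the camera (x along the viewer's x); it turns only anticlockwise seen from above, at most 1.35 rad, and springs back when let go
- pin (a point): the mirror's handle: an upright steel pin 14 mm across at the end of a flat arm (its top 165 mm above the bench) from the frame's top edge, 90 mm behind the glass (mirror's -x). The pin is free from 165 to 225 mm above the bench; this point is on its axis at 205 mm. It travels on a 90 mm circle about the pivot
- sight: not a visible thing: the camera's line of view after the mirror. Origin: centre of the glass; x is the level direction in which the camera looks after reflection. It turns twice as far as the mirror, in the same sense (along the viewer's x at rest). The camera sees the disc in the middle of the mirror when this line meets the disc
- tube_rack: bystander: red plastic tube rack, 80 x 65 x 28 mm with nine holes, between press and viewer; origin under its centre
- petri_dish: bystander: shut clear petri dish, 90 mm across, 16 mm high; origin under its centre
- tip_box: bystander: shut blue and grey pipette tip box, 122 x 87 x 67 mm; origin under its centre
- card_box: bystander: shut yellow plastic box, 116 x 86 x 54 mm; origin under its centre
- sample_jar: bystander: small capped jar, 52 mm across, 65 mm high; origin under its centre
- beaker: bystander: glass beaker, 72 mm across, 95 mm high; origin under its centre
- wash_bottle: bystander: white capped bottle, 68 mm across, 190 mm high; origin under its centre

How it is judged (in metres and radians):
On the way, in this order (a step that is already met when the one before it is completed fails the run):
1. the lever is swung down to its stop (value of joint lever above 0.7 rad), for 0.05 s.
2. the lever has sprung back up (value of joint lever below 0.06 rad), for 0.2 s.
3. the mirror is turned by the fingers so that the camera sees the disc in its middle (y of disc in the frame of sight between -0.02 and 0.02 m and x of disc in the frame of sight above 0.1 m and contact force between the fingers and mirror above 0.5 N), for 0.5 s.
At the end, for the whole second after the job is handed in: The fingers still hold the mirror (contact above 0.5 N), it is still (under 0.1 rad/s), the camera's line of view over the mirror's centre falls on the disc (within 20 mm of its centre, sideways), and the lever is up (under 0.06 rad) (all of step 3 and value of joint lever below 0.06 rad and angular speed of mirror below 0.1 rad/s); the arm keeps its last pose, push and grip.
It fails at once if a bystander is shifted by more than 30 mm (distance of any of tube_rack, petri_dish, tip_box, card_box, sample_jar, beaker, wash_bottle from where it was at the start of the episode above 0.03 m).
It also fails if it takes over 58 s, if anything falls off the work surface, if the arm or the gripper's body presses on something with over 40 N, if the wrist force passes 120 N, or if a joint passes its speed limit or range.

## Working session

There is one attempt and no reset: what is moved stays moved. The work goes in short steps, Python scripts to look and compute and a tool call to move; the robot and the scene stay as the last step left them, time stands still between calls to the robot, and variables do not carry over. Pictures are saved under pics/ and viewed, at most 10 in all, crops included, and the job is handed in when it is done.

Besides the shell and the picture viewer there is one more tool, called after ">>>" by a JSON object that holds its "op" and its "data". arm_command: Moves the arm, as the interface text tells. Its arguments: {"type":"object","properties":{"steps":{"type":"array","items":{"type":"array","items":{"type":"number"}}},"force":{"type":"number"}},"required":["steps"]}

```bash
mkdir -p pics; cat > h.py <<'E'
import numpy as np, cv2
from cell import monitor, imaging, job, find_in, trace
def save(c,n): cv2.imwrite('pics/'+n,c['img'][:,:,::-1])
def ray(c,u,v):
    R=c['view'][:3,:3]; t=c['view'][:3,3]
    d=R.T@np.linalg.inv(c['mtx'])@np.array([u,v,1.]); return -R.T@t,d
def atz(c,u,v,z):
    o,d=ray(c,u,v); return o+d*(z-o[2])/d[2]
def proj(c,P):
    q=c['view'][:3,:3]@np.array(P,float)+c['view'][:3,3]; p=c['mtx']@q; return p[:2]/p[2]
E
python3 - <<'E'
from h import *
np.set_printoptions(precision=1,suppress=True)
for n in ['scene','top']:
    c=imaging.camera(n); save(c,n+'0.png'); print(n,c['mtx'].tolist(),ray(c,320,200))
    for t in ['press','lever_bar','disc','viewer','lens','mirror','pin','tube_rack','petri_dish','tip_box','card_box','sample_jar','beaker','wash_bottle']:
        r=find_in(c,t)[:2]; print(t,[(np.array(x['rect']).round(1).tolist(),round(x['p'],2)) for x in r])
print(monitor.read_state())
E
```

```text
scene [[500.2516123598975, 0.0, 314.87433430666175], [0.0, 500.2516123598975, 197.00137997240407], [0.0, 0.0, 1.0]] (array([1138.2, -605. , 1266.2]), array([-0.4,  0.5, -0.8]))
press [([348.8, 182.4, 83.2, 111.2], 0.65)]
lever_bar [([349.5, 153.0, 48.8, 60.4], 0.88)]
disc [([346.5, 183.9, 85.3, 110.7], 0.71)]
viewer [([302.4, 284.2, 105.8, 128.9], 0.66)]
lens [([303.0, 288.2, 108.0, 136.5], 0.62)]
mirror [([269.4, 250.9, 37.3, 58.5], 0.91), ([348.2, 181.8, 86.3, 116.1], 0.48)]
pin []
tube_rack [([313.4, 243.8, 34.1, 28.3], 0.69)]
petri_dish [([269.2, 206.6, 26.2, 22.1], 0.84), ([349.0, 153.6, 52.7, 59.4], 0.16)]
tip_box [([175.7, 328.3, 59.2, 55.0], 0.89), ([402.5, 149.4, 28.6, 48.3], 0.37)]
card_box [([214.2, 362.1, 57.4, 58.5], 0.78), ([224.8, 230.3, 27.0, 38.5], 0.39)]
sample_jar [([359.0, 256.9, 15.8, 26.1], 0.76), ([348.4, 180.9, 85.3, 113.5], 0.41)]
beaker [([226.5, 229.2, 20.8, 34.3], 0.78)]
wash_bottle [([402.6, 149.3, 30.3, 50.4], 0.91)]
top [[408.0219793102001, 0.0, 321.63348016526743], [0.0, 408.0219793102001, 198.3173691240966], [0.0, 0.0, 1.0]] (array([ 459.3,   75.1, 12
[... 494 characters left out ...]
.5], 0.39)]
tip_box [([478.9, 229.0, 37.6, 40.0], 0.71), ([385.5, 169.5, 36.3, 117.8], 0.32)]
card_box [([473.6, 185.0, 38.5, 44.6], 0.6)]
sample_jar [([316.4, 157.9, 18.9, 18.1], 0.52), ([478.9, 229.4, 37.1, 42.5], 0.18)]
beaker [([386.2, 270.6, 31.0, 26.3], 0.64)]
wash_bottle [([177.7, 198.6, 41.0, 27.3], 0.63)]
{'clock': 1.5, 'joints': array([-1.3,  0.3,  1.5, -0. ,  1.3, -0.1]), 'qd': array([ 0., -0.,  0.,  0., -0.,  0.]), 'effort': array([ -0. , -53.2, -35.3,   0.1,   0. ,   0. ]), 'eef_pos': array([ 158.7, -526.6,  224.4]), 'eef_rot': array([-3.1,  0. ,  0.3]), 'wrist_force': array([ 0.2,  0.2, -0.4]), 'moment': array([0., 0., 0.]), 'finger_force': 0.0, 'finger_gap': 93.90267913860835}
```

```bash
python3 - <<'E'
import cv2
a=cv2.imread('pics/scene0.png');b=cv2.imread('pics/top0.png')
cv2.imwrite('pics/s1.png',cv2.resize(a[120:360,200:430],None,fx=2.5,fy=2.5,interpolation=2))
cv2.imwrite('pics/t1.png',cv2.resize(b[100:300,220:420],None,fx=3,fy=3,interpolation=2))
E
```

```text
(no output)
```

View pics/s1.png

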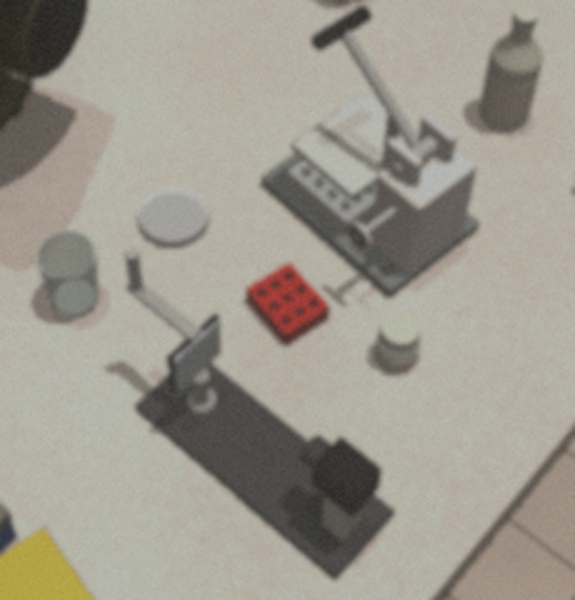

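View pics/t1.png

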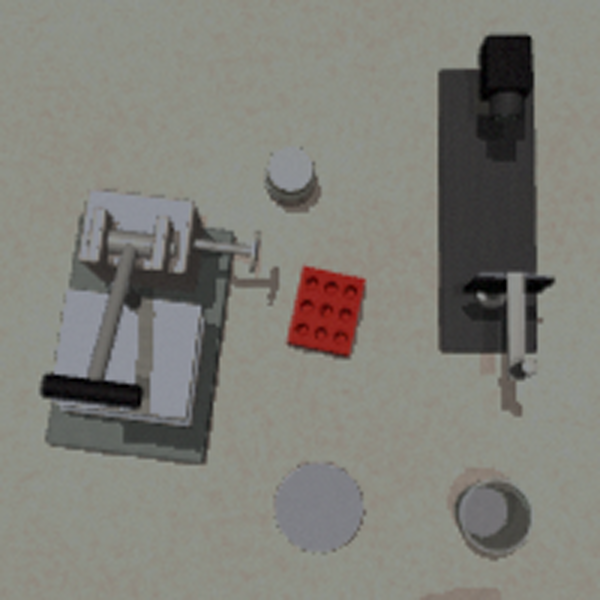

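View pics/top0.png

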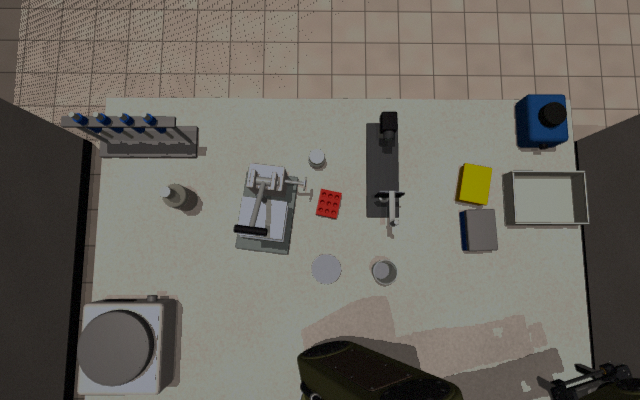

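The top view has +x up and +y left. The lever bar is at about (251,230), the disc at (306,183) and the pin top at (395,222). The mirror is at (389,194), with the beaker behind it at (383,271). Next I fit both fixture poses from these clicked points.

```bash
cat > fit.py <<'E'
from h import *
from scipy.optimize import least_squares
np.set_printoptions(precision=1,suppress=True)
C={n:imaging.camera(n) for n in ['top','scene']}
px={'top':lambda u,v:(u/3+220,v/3+100),'scene':lambda u,v:(u/2.5+200,v/2.5+120)}
press=[('top',45,443,-120,80,20),('top',205,463,-120,-80,20),('top',235,232,120,-80,20),('top',45,385,-69.3,40,268),('top',140,393,-69.3,-40,268),('top',257,250,85,-110,120),
('scene',263,182,-120,-80,20),('scene',388,295,120,-80,20),('scene',478,228,120,80,20),('scene',315,42,-69.3,-40,268),('scene',367,13,-69.3,40,268),('scene',358,228,85,-110,120)]
viewer=[('top',440,70,'e',50,12),('top',535,353,'s',-50,12),('top',439,351,'s',50,12),('top',525,366,-90,0,225),('top',467,284,0,37,157),('top',552,281,0,-37,157),
('scene',138,407,'s',-50,12),('scene',335,577,'e',-50,12),('scene',393,513,'e',50,12),('scene',131,256,-90,0,225),('scene',218,318,0,37,157)]
def W(q,P):
    x,y,a=q[0],q[1],q[2]/100; X=P[0]
    if X=='s':X=-q[3]
    if X=='e':X=300-q[3]
    return [x+X*np.cos(a)-P[1]*np.sin(a),y+X*np.sin(a)+P[1]*np.cos(a),P[2]]
def fit(L,q0):
    f=lambda q:np.concatenate([proj(C[l[0]],W(q,l[3:]))-px[l[0]](*l[1:3]) for l in L])
    r=least_squares(f,q0,loss='soft_l1'); print(r.x); print(f(r.x).reshape(-1,2)); return r.x
p=fit(press,[450,200,0]); v=fit(viewer,[450,-100,0,60])
d=np.array(W(p,(85,-110,120))); bar=W(p,(-69.3,0,268)); bd=W(p,(-98.3,0,146))
az=np.arctan2(d[1]-v[1],d[0]-v[0])-v[2]/100
m=az/2; a=v[2]/100
pin=lambda t:[v[0]-90*np.cos(a+t),v[1]-90*np.sin(a+t)]
print('disc',d,'bar',bar,bd,'mirror turn',round(m,4),'pin0',pin(0),'pin1',pin(m),'dist',np.hypot(*(d[:2]-v[:2])))
for n,h in [('beaker',95),('petri_dish',16),('sample_jar',65)]:
    r=find_in(C['top'],n)[0]['rect'];print(n,atz(C['top'],r[0],r[1],h/2))
print(C['top']['shot'])
s=monitor.read_state();print(s['clock'],s['joints'],s['eef_rot'])
E
python3 fit.py
```

```text
[579.1 224.7 -12.7]
[[-0.1 -0.8]
 [-0.8 -0.6]
 [ 0.  -1.4]
 [-0.7 -1.1]
 [ 0.4  0.5]
 [ 0.  -0.4]
 [-2.1 -2.7]
 [ 0.  -1.4]
 [ 0.3 -2.3]
 [-0.6  0.8]
 [-1.  -0.3]
 [-1.2  3.7]]
[ 620.7 -129.1   -1.9   57.1]
[[-0.2 -1.6]
 [-0.  -0.7]
 [-0.5 -0.8]
 [ 0.5  0.5]
 [ 1.5 -3.5]
 [ 0.1 -1.9]
 [-2.4 -1.6]
 [-0.9  0.1]
 [ 0.3 -1. ]
 [-0.8 -2.6]
 [ 0.3 -1.7]]
disc [649.5 104.8 120. ] bar [np.float64(510.30754732875755), np.float64(233.41699061510636), 268] [np.float64(481.54009254260126), np.float64(237.08217070978856), 146] mirror turn 0.7336 pin0 [np.float64(530.7509588519226), np.float64(-127.42117145822134)] pin1 [np.float64(552.772278226014), np.float64(-188.10643143806422)] dist 235.66198462926573
beaker [ 396.4 -123.8   47.5]
petri_dish [411.2  40.1   8. ]
sample_jar [743.1  76.2  32.5]
3
1.75 [-1.3  0.3  1.5  0.   1.3 -0.1] [-3.1 -0.   0.3]
```

```bash
cat > to.py <<'E'
import sys
from h import *
from scipy.spatial.transform import Rotation as Ro
s=monitor.read_state(); R=Ro.from_euler('xyz',s['eef_rot']); yaw=s['eef_rot'][2]
print(round(s['clock'],2),s['eef_pos'].round(1),s['eef_rot'].round(3),'j',s['joints'].round(2),'F',s['wrist_force'].round(1),round(s['finger_gap'],1),round(s['finger_force'],1))
for a in sys.argv[1:]:
    x,y,z,w=map(float,a.split(',')); print(a,R.inv().apply(np.array([x,y,z])-s['eef_pos']).round(1),'turn',round(-np.degrees(w-yaw),1))
E
python3 to.py 158,-526,330,.27 334,-146,330,.1 510,233,330,-.127
```

```text
1.75 [ 158.8 -526.6  224.4] [-3.142 -0.     0.293] j [-1.34  0.3   1.52  0.    1.32 -0.07] F [ 0.3 -0.8  0.2] 94.1 0.0
158,-526,330,.27 [  -0.6   -0.8 -105.6] turn 1.3
334,-146,330,.1 [ 277.6 -313.8 -105.6] turn 11.0
510,233,330,-.127 [ 555.6 -625.9 -105.5] turn 24.1
```

>>> {"op": "arm_command", "data": {"steps": [[0, 0, 0, -55, 0], [0, 0, 0, -105, 0], [0, 40, -45, -105, 2], [0, 80, -90, -105, 4], [0, 120, -135, -105, 6], [0, 160, -180, -105, 8], [0, 200, -225, -105, 10], [0, 240, -270, -105, 12], [0, 280, -315, -105, 14], [0, 320, -360, -105, 16], [0, 360, -405, -105, 18], [0, 400, -450, -105, 20], [0, 440, -495, -105, 22], [0, 480, -540, -105, 24], [0, 520, -585, -105, 24], [0, 555, -626, -105, 24], [0, 555, -626, -105, 24], [0, 555, -626, -105, 24]]}}

```text
clock: 4.0
eef_pos: [509.2, 232.5, 329.3]
eef_rot: [3.141, 0.0, -0.126]
wrist_force: [0.5, -0.8, 0.5]
finger_gap: 0.6
finger_force: 0.0
```

```bash
python3 to.py 508,233.5,300,-.127 508,233.5,285,-.127 481,237,163,-.127; python3 - <<'E'
from h import *
a=imaging.camera('scene')['img'][60:240,240:440];b=imaging.camera('top')['img'][150:330,180:380]
cv2.imwrite('pics/p2.png',cv2.resize(np.hstack([a,b]),None,fx=2,fy=2,interpolation=2)[:,:,::-1])
E
```

```text
4.0 [509.2 232.5 329.3] [ 3.141  0.    -0.126] j [ 0.36  0.27  1.32 -0.    1.55  2.06] F [ 0.5 -0.8  0.5] 0.6 0.0
508,233.5,300,-.127 [-1.3 -0.8 29.3] turn 0.1
508,233.5,285,-.127 [-1.3 -0.8 44.3] turn 0.1
481,237,163,-.127 [-28.5  -1.  166.3] turn 0.1
```

View pics/p2.png

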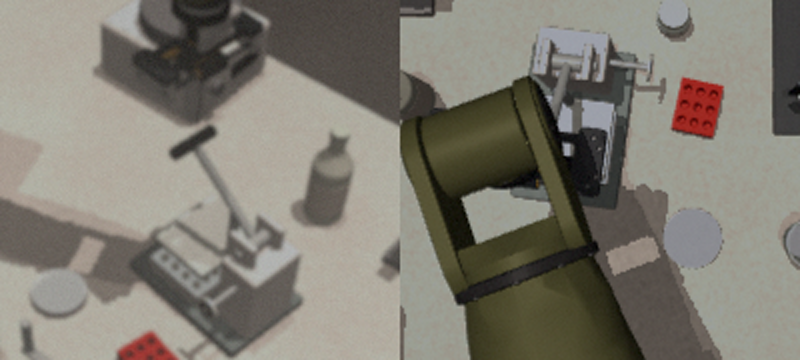

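```bash
python3 - <<'E'
from h import *
c=imaging.camera('scene'); p=monitor.read_state()['eef_pos']
print(proj(c,p),proj(c,[510,233,268]),c['view'],ray(c,320,200))
save(c,'s3.png')
E
```

```text
[336.22977847 114.94496849] [335.54959641 131.20882275] [[ 7.53949306e-01  6.56698770e-01  1.75262609e-02 -4.82985729e+02]
 [ 5.20339336e-01 -5.80685709e-01 -6.26139827e-01 -1.50768718e+02]
 [-4.01008005e-01  4.81197291e-01 -7.79513789e-01  1.73456540e+03]
 [ 0.00000000e+00  0.00000000e+00  0.00000000e+00  1.00000000e+00]] (array([1138.17226236, -605.04127803, 1266.18028427]), array([-0.39016388,  0.48444518, -0.78308743]))
```

View pics/s3.png

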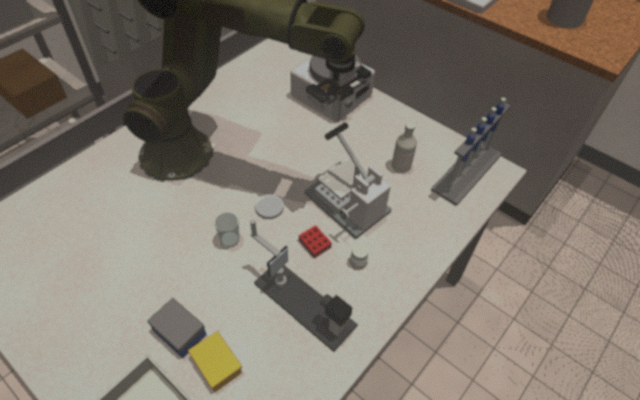

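The fingertips at (336,113) sit right above the bar at (336,131). I'll push down along the bar's arc.

>>> {"op": "arm_command", "data": {"steps": [[0, -1, 0, 25, 0], [0, -5, 0, 40, 0], [0, -11, 0, 50, 0], [0, -16, 0, 58, 0], [0, -21, 0, 72, 0], [0, -26, 0, 86, 0], [0, -29, 0, 100, 0], [0, -31, 0, 115, 0], [0, -32, 0, 130, 0], [0, -31, 0, 142, 0], [0, -31, 0, 150, 0], [0, -31, 0, 150, 0], [0, -31, 0, 150, 0]]}}

```text
clock: 5.78
eef_pos: [478.4, 236.9, 179.9]
eef_rot: [-3.141, 0.0, -0.126]
wrist_force: [-4.3, -0.3, 7.1]
finger_gap: 0.6
finger_force: 3.4
```

```bash
python3 to.py 481,237,163,-.127
```

```text
5.78 [478.4 236.9 179.9] [-3.141  0.    -0.126] j [0.39 0.3  1.62 0.   1.21 2.09] F [-4.3 -0.3  7.1] 0.6 3.4
481,237,163,-.127 [ 2.6 -0.4 16.9] turn 0.0
```

>>> {"op": "arm_command", "data": {"steps": [[0, 1, 0, 3, 0], [0, 1, 0, 5, 0], [0, 1, 0, 7, 0], [0, 1, 0, 8, 0], [0, 1, 0, 8, 0]]}}

```text
clock: 6.4
eef_pos: [479.7, 236.9, 174.1]
eef_rot: [-3.14, -0.002, -0.126]
wrist_force: [-11.5, -3.2, 27.0]
finger_gap: 0.4
finger_force: 13.4
```

The force jumped to 27 N at the expected height, so the lever is at its stop. I'll follow it back up.

>>> {"op": "arm_command", "data": {"steps": [[0, -1, 0, -12, 0], [0, -2, 0, -24, 0], [0, -1, 0, -39, 0], [0, 4, 0, -68, 0], [0, 14, 0, -96, 0], [0, 29, 0, -122, 0], [0, 29, 0, -160, 0], [0, 29, 0, -190, 0], [0, 29, 0, -190, 0], [0, 29, 0, -190, 0]]}}

```text
clock: 7.65
eef_pos: [508.2, 232.9, 360.3]
eef_rot: [3.141, 0.002, -0.126]
wrist_force: [-0.6, 0.2, 0.2]
finger_gap: 0.4
finger_force: 0.0
```

```bash
python3 - <<'E'
from h import *
a=imaging.camera('scene')['img'][90:240,240:440]
cv2.imwrite('pics/p4.png',cv2.resize(a,None,fx=3,fy=3,interpolation=2)[:,:,::-1])
E
python3 to.py 530.5,-127.5,330,0 530.5,-127.5,202,0
```

```text
7.7 [508.2 232.9 360.1] [ 3.141e+00  2.000e-03 -1.260e-01] j [0.36 0.26 1.26 0.   1.62 2.06] F [-0.  0.  0.] 0.4 0.0
530.5,-127.5,330,0 [ 67.6 354.7  30.3] turn -7.2
530.5,-127.5,202,0 [ 67.8 354.6 158.3] turn -7.2
```

View pics/p4.png

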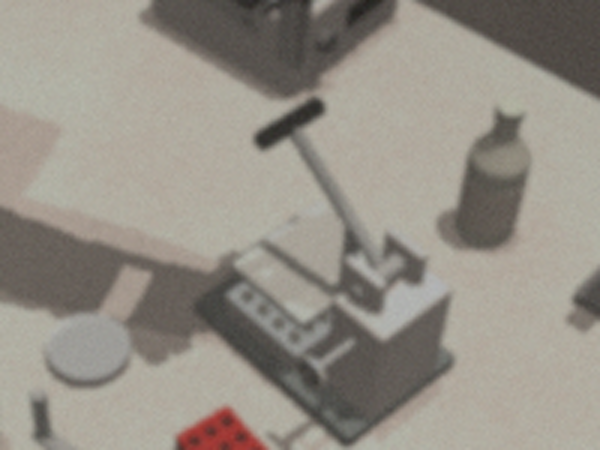

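The lever bar is back up, at (290,125) in this crop. Next is the pin.

>>> {"op": "arm_command", "data": {"steps": [[1, 10, 55, 10, -2], [1, 20, 105, 20, -4], [1, 30, 155, 30, -6], [1, 40, 205, 30, -7], [1, 50, 255, 30, -7], [1, 58, 305, 30, -7], [1, 68, 356, 30, -7], [1, 68, 356, 30, -7], [1, 68, 356, 80, -7], [1, 68, 356, 80, -7], [1, 68, 356, 80, -7]]}}

```text
clock: 9.07
eef_pos: [531.5, -128.1, 282.9]
eef_rot: [3.141, -0.001, -0.003]
wrist_force: [0.1, -0.2, -0.0]
finger_gap: 94.2
finger_force: 0.0
```

```bash
python3 - <<'E'
from h import *
c=imaging.camera('scene');P=monitor.read_state()['eef_pos'];print(P,proj(c,P),proj(c,[530.8,-127.4,225]))
a=c['img'][170:290,200:340]
cv2.imwrite('pics/p5.png',cv2.resize(a,None,fx=5,fy=5,interpolation=2)[:,:,::-1])
E
python3 to.py 530.5,-129,202,0
```

```text
[ 531.64371094 -128.22913483  283.28073527] [249.70181111 206.27025601] [251.61001284 219.78505985]
9.12 [ 531.6 -128.2  283.3] [ 3.141e+00 -2.000e-03 -3.000e-03] j [-0.3   0.25  1.44  0.    1.44  1.27] F [-0.3  0.1 -0.3] 94.2 0.0
530.5,-129,202,0 [-1.3  0.7 81.3] turn -0.2
```

View pics/p5.png

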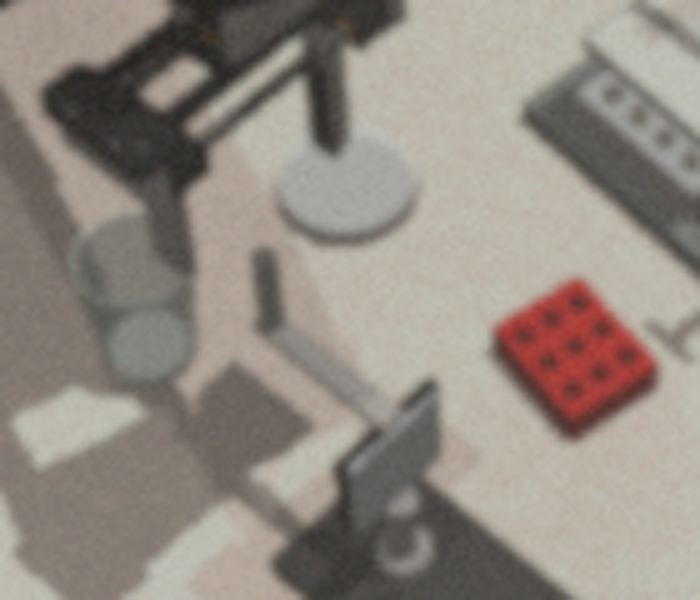

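The pin top at (252.6,220.4) matches the predicted (251.6,219.8), and the fingers straddle it. I'll descend and grip.

>>> {"op": "arm_command", "data": {"steps": [[1, -1, 1, 30, 0], [1, -1, 1, 60, 0], [1, -1, 1, 81, 0], [1, -1, 1, 81, 0], [0, -1, 1, 81, 0], [0, -1, 1, 81, 0], [0, -1, 1, 81, 0], [0, -1, 1, 81, 0], [0, -1, 1, 81, 0], [0, -1, 1, 81, 0], [0, -1, 1, 81, 0], [0, -1, 1, 81, 0]], "force": 15}}

```text
clock: 10.62
eef_pos: [530.1, -129.6, 200.4]
eef_rot: [-3.142, 0.0, -0.004]
wrist_force: [-0.7, -0.5, 0.0]
finger_gap: 17.5
finger_force: 0.0
```

>>> {"op": "arm_command", "data": {"steps": [[0, 0, 0, 0, 0], [0, 0, 0, 0, 0], [0, 0, 0, 0, 0], [0, 0, 0, 0, 0]]}}

```text
clock: 11.12
eef_pos: [530.1, -129.6, 200.4]
eef_rot: [-3.142, 0.0, -0.004]
wrist_force: [-0.8, -0.3, 0.5]
finger_gap: 13.9
finger_force: 15.0
```

```bash
cat > arc.py <<'E'
from h import *
from scipy.spatial.transform import Rotation as Ro
s=monitor.read_state(); p=s['eef_pos']; R=Ro.from_euler('xyz',s['eef_rot'])
print(p,s['wrist_force'],s['finger_force'],s['finger_gap'])
v=np.array([620.7,-129.1]); 
for t in np.linspace(0,.7336,9):
    a=-.019+t; q=[v[0]-90*np.cos(a),v[1]-90*np.sin(a),p[2]]
    print(round(t,3),R.inv().apply(np.array(q)-p).round(1),'turn',round(-np.degrees(t),1))
E
python3 arc.py
```

```text
[ 530.11530055 -129.6093265   200.43125354] [-0.80831222 -0.28251561  0.54448306] 15.000016540288925 13.90083319947373
0.0 [ 0.6 -2.2  0. ] turn -0.0
0.092 [ 0.8  6.  -0. ] turn -5.3
0.183 [ 1.9 14.2 -0. ] turn -10.5
0.275 [ 3.6 22.3 -0. ] turn -15.8
0.367 [ 6.1 30.1 -0. ] turn -21.0
0.458 [ 9.3 37.7 -0. ] turn -26.3
0.55 [13.2 45.  -0. ] turn -31.5
0.642 [17.7 51.9 -0. ] turn -36.8
0.734 [22.8 58.4 -0. ] turn -42.0
```

>>> {"op": "arm_command", "data": {"steps": [[0, 1, 6, 0, -5], [0, 2, 14, 0, -10], [0, 4, 22, 0, -16], [0, 6, 30, 0, -21], [0, 9, 38, 0, -26], [0, 13, 45, 0, -32], [0, 18, 52, 0, -37], [0, 23, 58, 0, -42], [0, 23, 58, 0, -42], [0, 23, 58, 0, -42], [0, 23, 58, 0, -42], [0, 23, 58, 0, -42], [0, 23, 58, 0, -42]]}}

```text
clock: 12.75
eef_pos: [551.5, -189.0, 200.5]
eef_rot: [-3.141, 0.003, 0.728]
wrist_force: [-13.0, -6.2, 4.1]
finger_gap: 14.0
finger_force: 15.0
```

```bash
python3 - <<'E'
from h import *
p=monitor.read_state()['eef_pos'];a=-.019
for v in ([620.7,-129.1],[618,-129.1],[620.7,-132],[623,-127]):
    for d in ([649.5,104.8],[645.5,104.8],[653.5,104.8]):
        v,d=np.array(v),np.array(d);t=np.arctan2(v[1]-p[1],v[0]-p[0])-a
        s=a+2*t;r=d-v;print(v,d,round(t,3),'y',round(-r[0]*np.sin(s)+r[1]*np.cos(s),1))
c=imaging.camera('scene')['img'][110:350,200:440]; b=imaging.camera('top')['img'][90:250,230:430]
b=cv2.resize(b,(300,240))
cv2.imwrite('pics/p6.png',cv2.resize(np.hstack([c]),None,fx=2.5,fy=2.5,interpolation=2)[:,:,::-1])
E
python3 to.py
```

```text
[ 620.7 -129.1] [649.5 104.8] 0.733 y 0.5
[ 620.7 -129.1] [645.5 104.8] 0.733 y 4.4
[ 620.7 -129.1] [653.5 104.8] 0.733 y -3.5
[ 618.  -129.1] [649.5 104.8] 0.752 y -11.5
[ 618.  -129.1] [645.5 104.8] 0.752 y -7.6
[ 618.  -129.1] [653.5 104.8] 0.752 y -15.5
[ 620.7 -132. ] [649.5 104.8] 0.708 y 12.5
[ 620.7 -132. ] [645.5 104.8] 0.708 y 16.4
[ 620.7 -132. ] [653.5 104.8] 0.708 y 8.5
[ 623 -127] [649.5 104.8] 0.734 y 2.1
[ 623 -127] [645.5 104.8] 0.734 y 6.0
[ 623 -127] [653.5 104.8] 0.734 y -1.9
12.85 [ 551.5 -189.   200.5] [-3.141e+00  3.000e-03  7.280e-01] j [-0.39  0.39  1.45 -0.    1.3   0.45] F [-12.8  -7.1   5.5] 13.6 15.0
```

View pics/p6.png

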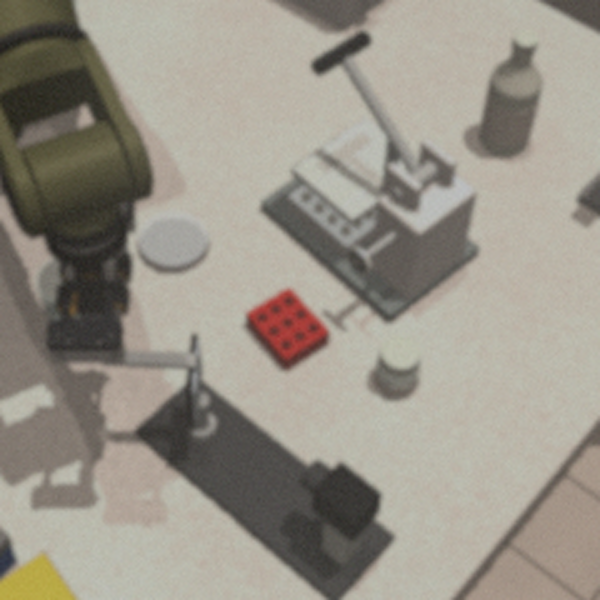

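Radial load is about 14 N, so the pivot estimate is a few mm off along the arm. I'll average frames to measure the mirror's angle directly.

```bash
python3 - <<'E'
from h import *
A={}
for n in ['scene','top']:
    A[n]=np.mean([imaging.camera(n)['img'].astype(np.float32) for _ in range(12)],0)
np.savez('avg.npz',**A)
def cr(a,x,y,w,h,f):
    o=cv2.resize(a[y:y+h,x:x+w],None,fx=f,fy=f,interpolation=cv2.INTER_CUBIC); return np.clip((o/255)**.6*255,0,255)
L=cr(A['scene'],210,230,80,100,5) # 400x500
T=cr(A['top'],355,115,66,100,6) # 396x600
L=np.vstack([L,np.zeros((100,400,3))])
cv2.imwrite('pics/p7.png',np.hstack([L,T])[:,:,::-1].astype(np.uint8))
E
```

```text
(no output)
```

View pics/p7.png

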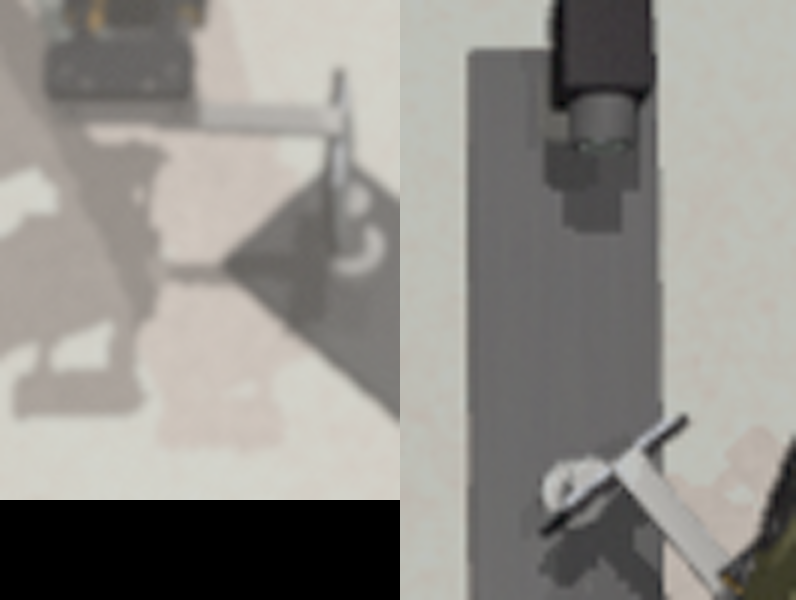

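The top view shows the frame's upper edge running from (543,530) to (685,417) in the crop, with the arm's side edges clear. I'll work out the angle and pivot from these.

```bash
python3 - <<'E'
from h import *
c=imaging.camera('top'); W=lambda u,v,z:atz(c,355+(u-400)/6,115+v/6,z)[:2]
ang=lambda p,q:np.arctan2(*(q-p)[::-1])
a,b=W(543,530,157),W(685,417,157)   # left(+y) end, right end
print('frame normal',ang(b,a)-np.pi/2,'mid',(a+b)/2,'len',np.linalg.norm(a-b))
for p,q in [((742,572),(640,450)),((722,595),(612,468))]: print('arm dir',ang(W(*p,165),W(*q,165)))
print('foot',W(469,48,12),W(469,600,12),W(652,300,12)if 0 else '',W(660,300,12),W(469,300,12),'foot dir',ang(W(469,590,12),W(469,60,12)),ang(W(662,590,12),W(657,250,12)))
print('lens',W(602,150,120), 'camera edges top143',W(557,88,143),W(652,93,143))
E
```

```text
frame normal 0.670278725692369 mid [ 613.92922    -129.11236643] len 84.21659833593506
arm dir 0.6812323482651694
arm dir 0.7003000154417197
foot [860.56319249 -83.5874503 ] [568.40331719 -80.02579513]  [ 725.53963065 -181.65378558] [725.06266744 -81.93559395] foot dir -0.012190170697478303 -0.00757420255371853
lens [ 775.72109491 -133.16755145] camera edges top143 [ 799.2535075  -108.26999198] [ 797.09447126 -153.14026188]
```

```bash
cat > edge.py <<'E'
from h import *
c=imaging.camera('top')
g=np.mean([imaging.camera('top')['img'].astype(np.float32).mean(2) for _ in range(10)],0)
def edge(p,q,z):
    f=lambda t:np.array([355+(t[0]-400)/6,115+t[1]/6])-np.array([.417,.417])*1
    p,q=f(p),f(q); d=(q-p)/np.linalg.norm(q-p); n=np.array([-d[1],d[0]]); s=np.arange(-1.5,1.51,.1); pts=[]
    for k in np.linspace(.05,.95,40):
        m=p+k*(q-p); P=(m+s[:,None]*n).astype(np.float32)
        v=cv2.remap(g,P[None,:,0],P[None,:,1],cv2.INTER_CUBIC)[0]; e=np.abs(np.gradient(cv2.GaussianBlur(v[None],(9,1),2)[0]))**2
        pts.append(m+(e@s/e.sum())*n)
    l=cv2.fitLine(np.float32(pts),cv2.DIST_HUBER,0,.01,.01).ravel()
    A,B=[atz(c,*(l[2:]+t*l[:2]),z)[:2] for t in(-10,10)]
    r=np.arctan2(*(B-A)[::-1]); return r,A,B
for n,a in {'armU':((730,558),(648,460),165),'armL':((712,583),(628,486),165),'frameF':((543,518),(670,417),157),'frameB1':((560,530),(615,485),157),'frameB2':((650,455),(688,422),157),
 'footL':((469,590),(469,60),12),'footR':((661,405),(659,150),12)}.items(): print(n,*[np.round(x,4) for x in edge(*a)])
d=atz(c,305.7,183.3,120); print('disc direct',d)
E
python3 edge.py
```

```text
armU -2.4543 [ 614.3849 -147.2134] [ 572.7675 -181.3699]
armL -2.4521 [ 606.3448 -133.4035] [ 564.8422 -167.6243]
frameF -0.8917 [ 599.9512 -104.4484] [ 634.9439 -147.8025]
frameB1 -0.8835 [583.4423 -95.9876] [ 618.6758 -138.9114]
frameB2 -0.8675 [ 612.6653 -132.1416] [ 648.8619 -174.832 ]
footL 3.1307 [735.8711 -79.1054] [672.4784 -78.4119]
footR 3.1357 [ 781.6158 -181.3395] [ 717.5889 -180.9596]
disc direct [648.46155236 104.71504457 120.        ]
```

The arm edges give a mirror normal of 0.688 rad against a target of about 0.72. I'll nudge it by about 0.03 rad and ease off the radial load.

>>> {"op": "arm_command", "data": {"steps": [[0, -1, 1.5, 0, -1], [0, -2, 2.7, 0, -2], [0, -2, 2.7, 0, -2], [0, -2, 2.7, 0, -2], [0, -2, 2.7, 0, -2], [0, -2, 2.7, 0, -2]]}}

```text
clock: 15.4
eef_pos: [553.1, -191.1, 200.5]
eef_rot: [-3.141, 0.0, 0.764]
wrist_force: [-5.0, -0.5, 2.8]
finger_gap: 13.3
finger_force: 15.0
```

```bash
python3 edge.py; python3 to.py
```

```text
armU -2.427 [ 618.4905 -144.0635] [ 577.7949 -179.3677]
armL -2.4627 [ 606.8842 -134.0375] [ 565.0132 -167.8183]
frameF -0.8909 [ 603.1942 -108.0678] [ 638.251 -151.429]
frameB1 -0.8205 [581.2724 -95.4857] [ 619.1499 -136.1167]
frameB2 -0.8503 [ 612.3057 -131.8806] [ 649.2402 -173.9474]
footL 3.1306 [735.871  -79.0995] [672.4784 -78.4042]
footR 3.1357 [ 756.7134 -181.2313] [ 693.0019 -180.8588]
disc direct [648.46155236 104.71504457 120.        ]
15.95 [ 553.1 -191.1  200.4] [-3.141  0.     0.764] j [-0.4   0.4   1.45 -0.    1.3   0.41] F [-5.5 -0.5  2.1] 13.5 15.0
```

```bash
cat > edge2.py <<'E'
import re
s=open('edge.py').read()
s=s.replace("def edge(p,q,z):","def edge(p,q,z):\n  for it in range(6):\n    if it==0: p,q=[np.array([355+(t[0]-400)/6,115+t[1]/6])-.417 for t in (p,q)]")
s=s.replace("    f=lambda t:np.array([355+(t[0]-400)/6,115+t[1]/6])-np.array([.417,.417])*1\n    p,q=f(p),f(q); ","    ")
s=s.replace("    A,B=","    u,o=l[:2],l[2:]; p,q=o+u*((p-o)@u),o+u*((q-o)@u)\n  A,B=").replace("    r=np","  r=np")
open('edge3.py','w').write(s)
E
python3 edge2.py; python3 edge3.py
```

```text
armU -2.4409 [ 619.6958 -144.1582] [ 578.5031 -178.9057]
armL -2.466 [ 606.8958 -134.0448] [ 564.9132 -167.6889]
frameF -0.8702 [ 599.3743 -105.8369] [ 635.3025 -148.4421]
frameB1 -0.6448 [578.6257 -96.1573] [ 623.0413 -129.562 ]
frameB2 -0.8843 [ 613.1523 -131.1867] [ 648.6201 -174.466 ]
footL 3.1306 [735.8694 -79.0774] [672.4768 -78.3836]
footR 3.1355 [ 775.3037 -181.3385] [ 711.3566 -180.9483]
disc direct [648.46155236 104.71504457 120.        ]
```

```bash
python3 - <<'E'
from h import *
c=imaging.camera('top')
g=np.mean([imaging.camera('top')['img'].astype(np.float32) for _ in range(12)],0)[175:225,370:430]
o=np.clip((cv2.resize(g,None,fx=12,fy=12,interpolation=cv2.INTER_CUBIC)/255)**.6*255,0,255).astype(np.uint8).copy()
# overlay model: normal .72 about pivot candidate
n=.72;v=np.array([620.7,-130.])
L=lambda x,y,z:tuple(int(round(t)) for t in (proj(c,[v[0]+x*np.cos(n)-y*np.sin(n),v[1]+x*np.sin(n)+y*np.cos(n),z])-[370,175]+.5)*12)
cv2.line(o,L(0,37,157),L(0,-37,157),(255,0,0),1);cv2.line(o,L(-5,0,165),L(-90,0,165),(0,255,0),1)
cv2.imwrite('pics/p8.png',o[:,:,::-1])
E
```

```text
(no output)
```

View pics/p8.png

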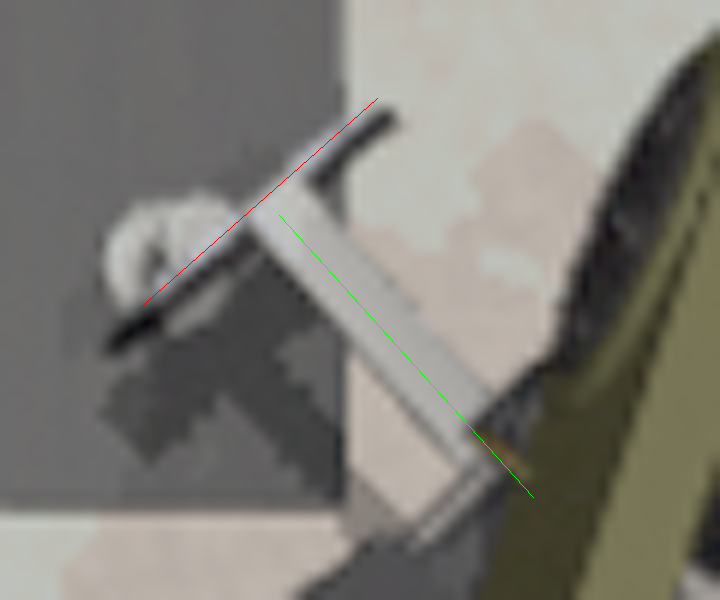

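```bash
python3 - <<'E'
src=open('edge3.py').read()
i=src.index("for n,a in")
src=src[:i].replace("g=np.mean([imaging.camera('top')['img'].astype(np.float32).mean(2) for _ in range(10)],0)","g=cv2.imread('pics/top0.png').astype(np.float32).mean(2)")
src=src.replace("for it in range(6):\n    if it==0: p,q=[np.array([355+(t[0]-400)/6,115+t[1]/6])-.417 for t in (p,q)]","for it in range(6):\n    if it==0: p,q=[np.array([220+t[0]/3,100+t[1]/3])-.33 for t in (p,q)]")
src+='''
np.set_printoptions(precision=2,suppress=True)
for n,a in {'armL':((508,290),(511,355),165),'armR':((522,290),(527,350),165),'footL':((439,345),(440,80),12),'footR':((535,270),(535,110),12),'frameF':((470,277),(500,277),157),'frameF2':((530,277),(550,277),157),'footEnd':((445,352),(500,352),12)}.items(): print(n,*[np.round(x,4) for x in edge(*a)])
b=cv2.imread('pics/top0.png')[180:230,370:410]
print(b.mean(2)[8:46:2,4:34].astype(int))
'''
exec(src)
E
```

```text
armL -3.137 [ 599.06 -121.48] [ 544.7  -121.73]
armR 3.1206 [ 606.12 -138.05] [ 551.65 -136.9 ]
footL 3.1307 [749.8  -79.26] [686.23 -78.56]
footR 3.1381 [ 765.1  -181.18] [ 701.28 -180.96]
frameF -1.5226 [618.32 -76.69] [ 620.97 -131.58]
frameF2 -1.4557 [ 615.65 -126.21] [ 621.98 -180.98]
footEnd -1.5688 [561.   -76.14] [ 561.12 -137.73]
[[ 56  52  51  52  53  51  53  52  51  53  53  52  53  52  53  51  52  54
   53  52  52  52  54  51  61 131 139 139 138 139]
 [ 55  54  54  53  53  55  63  65  64  63  64  64  65  63  57  75  78  79
   78  78  68  63  57  58  70 133 140 139 142 142]
 [ 52  55  53  48  31  38  42  41  39  39  40  68  72  71  77 126 141 142
  143 137  99  71  67  71  68  69  67  69  95  98]
 [ 46  43  15   6   5   8  10   4   6   3   4   1   9   0   8 121 142 143
  143 139  98  33  13   8   1   3  10   7   7  29]
 [ 25   4   6  11   1  15   7   4   1   4   6   4   5   7   8 121 140 142
  141 137  97  30   0   5   0   7  28  83 136 142]
 [ 48  48  49  48  45 128 142 103  50  36  40  42  58  75  75 119 141 141
  140 135 129  68  50  50  54 133 140 142 142 138]
 [ 54  52
[... 916 characters left out ...]
 51  35  31  89 137 139
  137 132 125  66  52  50  46 133 140 140 140 141]
 [ 53  50  53  52  55  52  53  46  46  42  43  44  54  38  35  86 136 139
  136 132 125  67  50  48  49 134 140 142 141 139]
 [141 139 139 141 140 140 129 126 128 125 127 141 141 103  93  92 135 135
  133 128 126 139 140 142 142 142 142 143 142 143]
 [141 139 141 143 140 141 128 131 126 125 126 137 141 100  94  89 121 118
  110  81 100 137 138 134 114 137 140 140 141 140]
 [140 142 141 141 142 139 129 126 127 125 124 138 139  98  90  85  67  46
   44  41 129 145 143 141 133 135 139 141 143 142]
 [141 140 138 138 139 140 128 129 130 131 130 139 140 102  90  87  58  45
   38  38  37  87 117 111 118 139 141 144 142 139]]
```

Combining the rest-pose calibration with both angle estimates, the mirror is still about 0.02 rad short, so I'll nudge it 1.6 mm more.

>>> {"op": "arm_command", "data": {"steps": [[0, 0, 0.8, 0, -0.5], [0, 0, 1.6, 0, -1], [0, 0, 1.6, 0, -1], [0, 0, 1.6, 0, -1], [0, 0, 1.6, 0, -1], [0, 0, 1.6, 0, -1], [0, 0, 1.6, 0, -1], [0, 0, 1.6, 0, -1], [0, 0, 1.6, 0, -1], [0, 0, 1.6, 0, -1]]}}

```text
clock: 18.45
eef_pos: [554.1, -192.4, 200.5]
eef_rot: [-3.142, 0.001, 0.781]
wrist_force: [-5.3, -1.8, 3.3]
finger_gap: 13.7
finger_force: 15.0
```

```bash
cat edge3.py | sed "s/((730,558),(648,460),165)/((726,545),(655,460),165)/; s/((712,583),(628,486),165)/((705,570),(640,492),165)/" > e4.py; python3 e4.py | grep -E 'arm|frameF'
```

```text
armU -2.386 [ 620.4161 -142.2107] [ 581.1957 -179.162 ]
armL -2.462 [ 604.5509 -136.7543] [ 562.7277 -170.5492]
frameF -0.8397 [ 592.8193 -100.5788] [ 629.9906 -142.0196]
```

```bash
python3 -c "
from h import *
print(job.sign_off())"
```

```text
the job is handed in; nothing more can be done
None
```

The lever was pushed to its stop and sprang back up, the fingers hold the mirror at about 0.72–0.73 rad against a computed target of about 0.726, and the job is handed in; sign-off returned no verdict, so the line of sight to the disc is measured from images and arm readings, not confirmed.

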